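Release the ratchet of a bench press rig and lower its arm onto the load cell

ROBOT

A 6-joint arm with a two-finger parallel gripper is mounted at the origin on the work surface. World frame = base frame: x ahead of the robot, y to its left, z up, the work surface at z = 0. Lengths are in m, angles in rad, forces in N, time in s.
With the tool pointing down it reaches from about 0.4 to 0.925 m from the base axis. Payload 12.5 kg.
Tool frame: the origin (TCP) lies midway between the tips of the shut fingers; the grasp point (between the pads) lies 19 mm behind it; z points along the fingers, x is the direction in which the jaws open and shut, and the axes are right-handed (so a half turn about z gives the same grasp; the last joint's range is limited). The gripper opens to 95 mm and grips with 3 to 60 N. Pads are 20 mm wide; open, the fingers measure 119 mm over their backs; the gripper's body (75 mm by 180 mm) begins 59 mm behind the grasp point.
Start: joints at [-1.378, 0.491, 1.559, -0, 1.092, -0.106], TCP at [0.184, -0.597, 0.215] pointing down, gripper open.
Joint ranges: [-3.1, 3.1], [-0.84, 2.19], [0.05, 2.79], [-1.13, 4.28], [0.06, 2.93], [-2.69, 2.69]. Speed limits (rad/s): [2.22, 2.22, 2.79, 3.14, 3.14, 3.14].

INTERFACE

Orientations are given as a unit quaternion [w, x, y, z].
In Python, from cell import sense, camera, finish_job gives the robot as it stands.
- The arm moves only by the shell command python3 -m jog 'ROWS' [FORCE]. ROWS is JSON, a list of rows, each a list of 5 numbers: the shift along the tool's x, y, z in cm, then the turn about the tool's z in degrees, then the closure, from 0 (fully open) to 1 (shut). A call has 1 to 5 rows; each row is the pose to reach, as a shift and turn from the pose measured when the call began, along the tool's axes at that moment; what a row does not reach only later rows make up. A row lasts 1/12 s, in which the tool goes at most 41.7 mm and 7.16 degrees, less where a joint would pass 70% of its speed; a pose out of reach is approached as far as the arm can. A call with a gripper value outside its range is refused whole. The fingers move at their own pace and stop on an object; FORCE is the grip in N (left out, the last holds). Time passes only in rows, so rows that repeat a pose let the fingers close. It gives the time, the measured TCP pose, the force and the opening at its end, in the units of the state.
- sense(): the state, without advancing time (a new reading comes with each control period).
- camera(name): name is "scene" or "top" or "wrist"; returns a dict with "image" (420x560x3 uint8, blue, green, red), "mtx" (3x3 intrinsics, pixels), "T" (4x4, takes a point from camera to world coordinates). Camera axes: x right, y down, z forward; pixel columns grow to the right and rows downward; lengths in m; the calibration is good to about 2 mm. A picture is of the moment at which its call begins. There is no depth.
- finish_job(): hands the job in, once; it reports no verdict.
The state is a dict: "time": time; "joint_positions": joint angles; "qvel": joint speeds; "tau": joint torques, N m; "tool_pos": TCP position; "tool_rot": TCP orientation; "force": force on the tool from outside, world axes, zero at the start; "torque": the same for the moment, N m; "grip_width": finger opening in m.
Only numpy, scipy, OpenCV 4.12 (cv2) and the standard library are available. Lean on these libraries where they do the work, as an engineer would, in place of code of your own. Each camera call takes 0.05 s, during which the arm holds its last target.

TASK

On the bench test rig, press the tab of the ratchet pawl down until its hook stands clear of the teeth, then push the press arm down by its crossbar, past its teeth, until its white pad is fully down on the load cell. Leave the pawl released and the arm down, never lift the arm, and leave the screwdriver, jar and tray where they are; nothing needs to be grasped.

Things in the scene. Friction and masses are not known exactly. Their poses are not given: they have to be found in the camera images.
- rig: Test rig on a drilled aluminium base plate 420 x 200 x 12 mm, fixed to the table. Origin: centre of the plate's underside; z up; its x axis runs along the plate from the pawl (-x end) to the press arm (+x end). The arm's pivot axis lies along y at x = -20, z = 112 mm, between two uprights whose tops are at z = 130 mm; the pawl's pivot axis lies along y at x = -84, z = 40 mm.
- press_arm (a joint): Angle of the press arm, a flat aluminium bar. 0 = raised 0.70 rad above level; grows as the arm goes down; cushioned stop at 0.70 = level, its white pad on the load cell; upper stop at -0.12. Starts at 0 to 0.07. Stiff pivot: the arm stays where it is left and takes 2 to 8 N at the crossbar to move. While the pawl is in, a tooth stops it at about 0.1.
- crossbar (a point): Centre of the black round crossbar at the end of the press arm, 200 mm from the arm's pivot (diameter 22 mm, 120 mm long, along the rig's y; this point is on its axis, 11 mm below its top). Its y axis lies along the bar; x and z turn with the arm (at joint value 0 they are parallel to the rig's).
- pawl (a joint): Angle of the hook pawl. 0 = hook in the teeth, grows as the tab is pressed down; the hook clears the teeth from about 0.12, cushioned stop at 0.34. The pivot is stiff (about 3 N at the tab): the pawl stays where it is left.
- pawl_tab (a point): Centre of the top face of the pawl's steel tab, a plate 36 mm (along the rig's x) x 50 mm x 8 mm at the -x end of the rig. 94 mm above the table when the hook is in; pressing it to the stop lowers it about 32 mm and shifts it about 13 mm towards the plate's -x end, on an arc about the pawl's pivot.
- screwdriver: Loose grey-handled screwdriver lying on the table beside the rig; not part of the job.
- jar: Loose small jar, 48 mm diameter, 60 mm high, standing on the rig's base plate beside the load cell (on the rig's +y side); not part of the job. Origin at the centre of its underside.
- tray: Loose white open tray 90 x 70 x 28 mm on the table beside the rig; not part of the job. Origin at the centre of its underside.

How it is judged:
On the way, in this order (a step that is already met when the one before it is completed fails the run):
1. the pawl's hook is clear of the teeth while the arm is still up (value of joint pawl above 0.14 rad and value of joint press_arm below 0.16 rad), for 0.2 s.
2. the press arm is pushed fully down (value of joint press_arm above 0.67 rad and value of joint pawl above 0.14 rad), for 0.2 s.
At the end, for the whole second after the job is handed in: The press arm is down within 0.03 rad of its stop (joint above 0.67) and at rest, the pawl still released (joint above 0.14), and the screwdriver, jar and tray within 30 mm of where they were (all of step 2 and velocity of joint press_arm between -0.02 and 0.02 rad/s and distance of each of screwdriver, jar, tray from where it was at the start of the episode below 0.03 m); the robot touches nothing.
It fails at once if the press arm is lifted (joint below -0.06) (value of joint press_arm below -0.06 rad).
It fails at once if the screwdriver, jar or tray is lifted or moved by more than 30 mm (distance of any of screwdriver, jar, tray from where it was at the start of the episode above 0.03 m).
It also fails if it takes over 54 s, if anything falls off the work surface, if the arm or the gripper's body presses on something with over 40 N, if the wrist force passes 120 N, or if a joint passes its speed limit or range.

## Working session

There is one attempt and no reset: what is moved stays moved. The work goes in short steps, Python scripts to look and compute and a shell command to move; the robot and the scene stay as the last step left them, time stands still between calls to the robot, and variables do not carry over. Pictures are saved under pics/ and viewed, and the job is handed in when it is done.

```bash
mkdir -p pics; ls; python3 - <<'E'
from cell import sense,camera
import cv2,pickle
s=sense();print(s)
for n in("scene","top","wrist"):
    c=camera(n);cv2.imwrite(f"pics/{n}0.png",c["image"]);pickle.dump(c,open(f"{n}0.pkl","wb"));print(n,c["mtx"].tolist(),c["T"].round(3).tolist())
E
```

```text
pics
{'time': 0.0, 'joint_positions': array([-1.37755953e+00,  4.91568595e-01,  1.55947492e+00,  2.13036500e-05,
        1.09166919e+00, -1.05567464e-01]), 'qvel': array([ 0.00011674,  0.00035045,  0.00099086, -0.00036905,  0.00141797,
       -0.00066399]), 'tau': array([-6.61119229e-04, -6.12654161e+01, -2.58187437e+01,  6.92532677e-02,
        4.81939595e-02, -6.51716505e-05]), 'tool_pos': array([ 0.1839843 , -0.5970471 ,  0.21404736]), 'tool_rot': array([-3.85234989e-04,  8.04477427e-01, -5.93982959e-01, -4.06589942e-04]), 'force': array([0.16179995, 0.0321876 , 0.86801886]), 'torque': array([ 0.03152251, -0.0181885 ,  0.01667746]), 'grip_width': 0.09509750160453377}
scene [[488.0121341556596, 0.0, 281.24101313729403], [0.0, 488.0121341556596, 211.6358911812691], [0.0, 0.0, 1.0]] [[-0.479, 0.531, -0.699, 1.232], [0.878, 0.285, -0.385, 0.362], [-0.005, -0.798, -0.602, 0.707], [0.0, 0.0, 0.0, 1.0]]
top [[450.18365725634646, 0.0, 282.0467834434812], [0.0, 450.18365725634646, 200.90199665599724], [0.0, 0.0, 1.0]] [[-0.007, -0.996, 0.089, 0.561], [-1.0, 0.009, 0.028, -0.011], [-0.029, -0.089, -0.996, 0.928], [0.0, 0.0, 0.0, 1.0]]
wrist [[320.1818791163657, 0.0, 276.05080819897296], [0.0, 320.1818791163657, 208.16907173559457], [0.0, 0.0, 1.0]] [[0.294, -0.925, -0.24, 0.252], [-0.956, -0.285, -0.073, -0.577], [-0.0, 0.251, -0.968, 0.385], [0.0, 0.0, 0.0, 1.0]]
```

View pics/scene0.png

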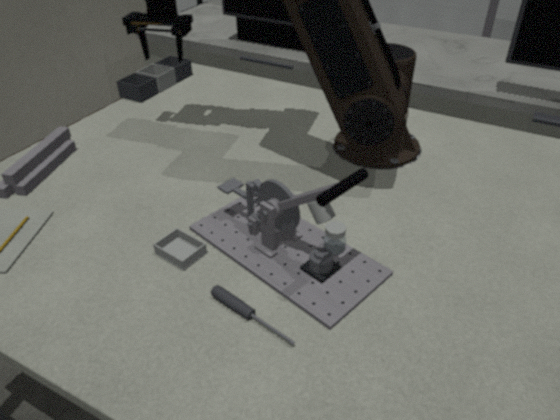

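View pics/top0.png

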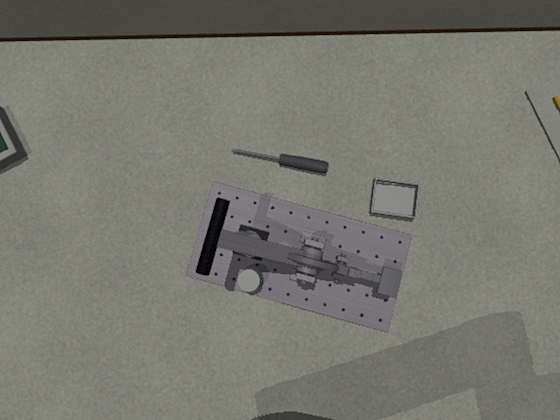

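The overview shows the rig around top-view (300,258): crossbar at left (213,237), tab at right (390,282), jar at (249,281). The tray is at (394,199) and the screwdriver at (290,162). I'll enlarge it next.

```bash
python3 - <<'E'
import cv2
a=cv2.imread("pics/top0.png")[170:345,175:425];cv2.imwrite("pics/topc.png",cv2.resize(a,None,fx=3.2,fy=3.2,interpolation=cv2.INTER_CUBIC))
a=cv2.imread("pics/scene0.png")[155:335,170:400];cv2.imwrite("pics/scenec.png",cv2.resize(a,None,fx=3.3,fy=3.3,interpolation=cv2.INTER_CUBIC))
E
```

```text
(no output)
```

View pics/topc.png

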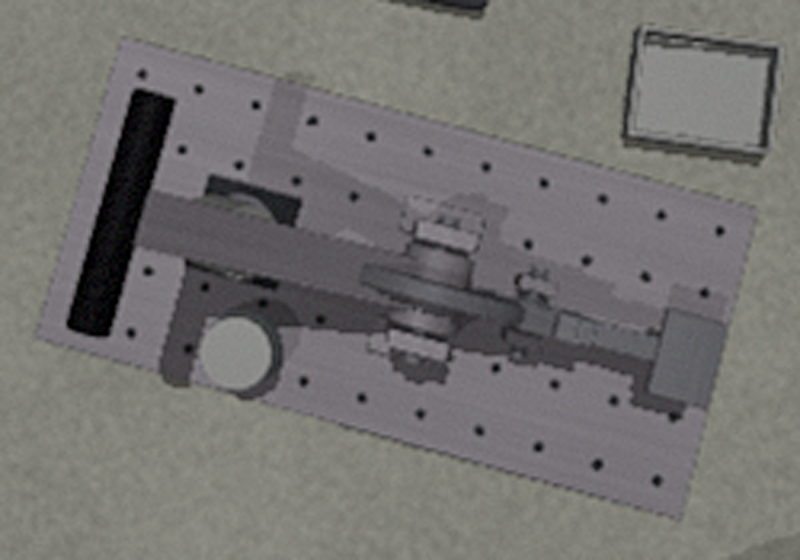

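View pics/scenec.png

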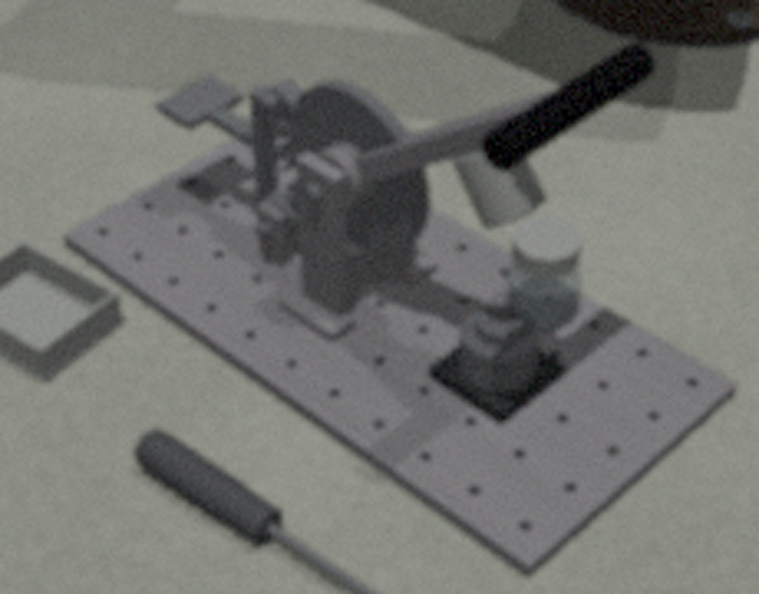

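The enlarged top crop shows plate corners at (123,38), (757,210), (682,520) and (38,338), with the tab centre at (688,358) and the bar centre at (122,212). In the enlarged scene crop the tab is at (199,101) and the bar centre at (569,106).

```bash
cat > h.py <<'E'
import numpy as np,pickle,cv2
def ray(c,uv):
    d=np.linalg.inv(c["mtx"])@[uv[0],uv[1],1];d=c["T"][:3,:3]@d
    return c["T"][:3,3],d/np.linalg.norm(d)
def tri(*r):
    A=sum(np.eye(3)-np.outer(d,d) for o,d in r);b=sum((np.eye(3)-np.outer(d,d))@o for o,d in r)
    p=np.linalg.solve(A,b);return p,[np.linalg.norm(np.cross(p-o,d)) for o,d in r]
def atz(c,uv,z):
    o,d=ray(c,uv);return o+d*(z-o[2])/d[2]
E
python3 - <<'E'
from h import *
t=pickle.load(open("top0.pkl","rb"));s=pickle.load(open("scene0.pkl","rb"))
ft=lambda u,v:((u+.5)/3.2-.5+175,(v+.5)/3.2-.5+170)
fs=lambda u,v:((u+.5)/3.3-.5+170,(v+.5)/3.3-.5+155)
C=np.array([atz(t,ft(*p),.012) for p in[(123,38),(757,210),(682,520),(38,338)]])
print(C.round(4),C.mean(0));
print([np.linalg.norm(C[i]-C[(i+1)%4]).round(4) for i in range(4)])
x=(C[0]+C[3]-C[1]-C[2]);x/=np.linalg.norm(x);yaw=np.arctan2(x[1],x[0]);y=np.array([-x[1],x[0],0]);c0=C.mean(0);print("yaw",yaw,np.degrees(yaw))
Cs=np.array([atz(s,fs(*p),.012) for p in[(734,386),(529,570),(66,240)]]);print("scene corners",Cs.round(4))
for n,a,b in[("tab",(688,358),(199,101)),("bar",(122,212),(569,106)),("bar+y",(89,330),(638,62)),("bar-y",(153,95),(500,150))]:
    p,e=tri(ray(t,ft(*a)),ray(s,fs(*b)));print(n,p.round(4),np.round(e,4),"rig",((p-c0)@x).round(4),((p-c0)@y).round(4))
for n,xx,z in[("tab",None,.094)]: print(atz(t,ft(688,358),z))
E
```

```text
[[ 0.684   0.1572  0.012 ]
 [ 0.5707 -0.2444  0.012 ]
 [ 0.3799 -0.1923  0.012 ]
 [ 0.4931  0.21    0.012 ]] [ 0.53189786 -0.01737134  0.012     ]
[np.float64(0.4173), np.float64(0.1978), np.float64(0.4178), np.float64(0.1981)]
yaw 1.2961111516618948 74.26169877006713
scene corners [[ 0.4967  0.2119  0.012 ]
 [ 0.6875  0.1595  0.012 ]
 [ 0.5762 -0.2379  0.012 ]]
tab [ 0.4858 -0.1822  0.0912] [0.0003 0.0003] rig -0.1711 -0.0003
bar [0.5696 0.1166 0.2327] [0.0001 0.0001] rig 0.1392 0.0001
bar+y [0.5129 0.1326 0.2328] [0.0004 0.0004] rig 0.1392 0.059
bar-y [0.6257 0.1021 0.2349] [0.0006 0.0006] rig 0.1405 -0.0579
[ 0.48618696 -0.18184919  0.094     ]
```

```bash
cat >> h.py <<'E'
YAW=np.radians(74.26);C0=np.array([.5325,-.0160]);RX=np.array([np.cos(YAW),np.sin(YAW)]);RY=np.array([-RX[1],RX[0]])
def rig(x,y,z): return np.r_[C0+RX*x+RY*y,z]
from scipy.spatial.transform import Rotation as R
def go(p):
    from cell import sense
    s=sense();q=s["tool_rot"];M=R.from_quat([q[1],q[2],q[3],q[0]]).as_matrix()
    yaw=np.degrees(np.arctan2(M[1,0],M[0,0]))
    d=np.r_[s["tool_pos"][:2]-C0]
    print("t",round(s["time"],2),"pos",s["tool_pos"].round(4),"rig",(d@RX).round(4),(d@RY).round(4),"yaw",yaw.round(1),"F",s["force"].round(1),"tilt",M[:,2].round(3))
    print("cm",(M.T@(np.array(p)-s["tool_pos"])*100).round(2),"turn",round(yaw+15.74,1),"target",np.round(p,4))
E
python3 -c "
from h import *
go(rig(-.173,0,.21))"
```

```text
t 0.15 pos [ 0.184  -0.5971  0.2142] rig -0.6539 0.1778 yaw -72.9 F [ 0.6  0.  -0.4] tilt [-0.     0.001 -1.   ]
cm [-30.75 -41.03   0.45] turn -57.1 target [ 0.4856 -0.1825  0.21  ]
```

```bash
python3 -m jog '[[-3,-4,0,-7,1],[-6,-8,0,-14,1],[-9,-12,0,-21,1],[-12,-16,0,-28,1],[-14,-18.7,0,-34,1]]'; python3 -c "
from h import *
go(rig(-.173,0,.21))"
```

```text
time: 0.57
tool_pos: [0.3071, -0.427, 0.2142]
tool_rot: [-0.0, 0.944, -0.33, -0.0]
force: [0.8, -0.6, -0.5]
grip_width: 0.0673
t 0.57 pos [ 0.3071 -0.427   0.2142] rig -0.4568 0.1055 yaw -38.6 F [ 0.8 -0.6 -0.5] tilt [-0.     0.001 -1.   ]
cm [ -1.28 -30.24   0.44] turn -22.8 target [ 0.4856 -0.1825  0.21  ]
```

```bash
python3 -m jog '[[-0.2,-4,0,-6,1],[-0.4,-8,0,-12,1],[-0.7,-12,0,-18,1],[-0.9,-16,0,-22.8,1],[-1,-20,0,-22.8,1]]';python3 -c "
from h import *
go(rig(-.173,0,.13))"
```

```text
time: 0.98
tool_pos: [0.4245, -0.2625, 0.2144]
tool_rot: [-0.001, 0.991, -0.134, -0.0]
force: [0.5, -0.8, 0.2]
grip_width: 0.0335
t 0.98 pos [ 0.4245 -0.2625  0.2144] rig -0.2665 0.0371 yaw -15.4 F [ 0.5 -0.8  0.2] tilt [-0.     0.001 -1.   ]
cm [ 3.76 -9.33  8.44] turn 0.3 target [ 0.4856 -0.1825  0.13  ]
```

```bash
python3 -m jog '[[1.3,-3.1,0,0,1],[2.6,-6.2,0,0,1],[3.8,-9.3,0,0.3,1],[3.8,-9.3,3,0.3,1],[3.8,-9.3,5,0.3,1]]';python3 -m jog '[[0,0,1,0,1],[0,0,2,0,1]]'; python3 - <<'E'
from h import *
from cell import camera
go(rig(-.173,0,.10))
for n in("scene","top"):
    c=camera(n);cv2.imwrite(f"pics/{n}1.png",c["image"])
    a=c["image"][130:340,170:430];cv2.imwrite(f"pics/{n}1c.png",cv2.resize(a,None,fx=2.8,fy=2.8,interpolation=cv2.INTER_CUBIC))
E
```

```text
time: 1.4
tool_pos: [0.4867, -0.1812, 0.1635]
tool_rot: [-0.0, 0.991, -0.135, 0.0]
force: [-0.7, -0.1, -1.0]
grip_width: 0.0025
time: 1.57
tool_pos: [0.4865, -0.1806, 0.1423]
tool_rot: [-0.001, 0.991, -0.135, -0.0]
force: [0.7, -0.3, 0.4]
grip_width: 0.0004
t 1.57 pos [ 0.4865 -0.1806  0.1423] rig -0.1709 -0.0004 yaw -15.5 F [ 0.7 -0.3  0.4] tilt [-0.001  0.001 -1.   ]
cm [-0.04  0.22  4.23] turn 0.2 target [ 0.4856 -0.1825  0.1   ]
```

View pics/scene1c.png

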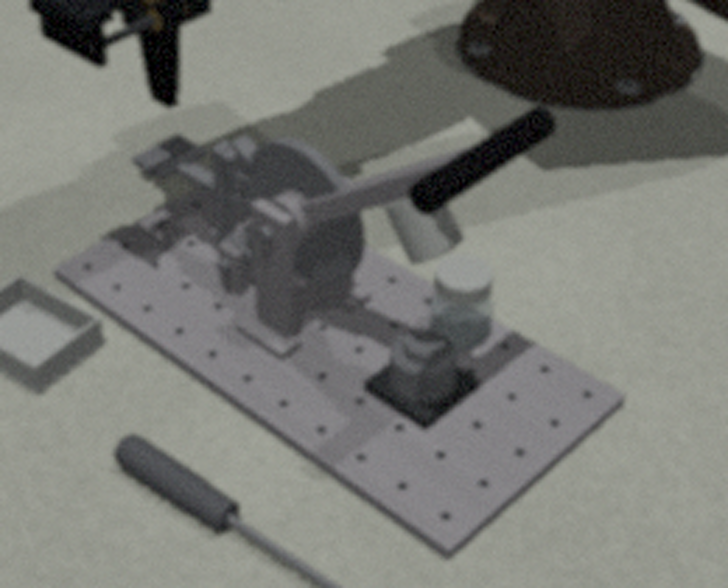

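The shut fingertips at crop (165,100) stand above the tab at (165,155). I'll press down next, drifting towards the rig's -x end along the arc.

```bash
python3 -m jog '[[0,0.2,2,0,1],[0,0.2,3.5,0,1],[0,0.3,4.5,0,1],[0,0.5,5.3,0,1],[0,0.7,6,0,1]]'; python3 -m jog '[[0,0.2,0.5,0,1],[0,0.3,0.8,0,1],[0,0.4,1,0,1]]';python3 -c "
from h import *
go(rig(-.183,0,.066))"
```

```text
time: 2.08
tool_pos: [0.4846, -0.1885, 0.0825]
tool_rot: [-0.0, 0.991, -0.135, -0.0]
force: [-2.3, -5.1, 4.8]
grip_width: 0.0003
time: 2.33
tool_pos: [0.4836, -0.1928, 0.0725]
tool_rot: [-0.0, 0.991, -0.136, -0.0]
force: [-1.2, -0.8, 2.7]
grip_width: 0.001
t 2.33 pos [ 0.4836 -0.1928  0.0725] rig -0.1834 -0.0009 yaw -15.6 F [-1.2 -0.8  2.7] tilt [-0.  0. -1.]
cm [-0.09 -0.04  0.65] turn 0.2 target [ 0.4829 -0.1921  0.066 ]
```

```bash
python3 -m jog '[[0,0,0.3,0,1],[0,0.1,0.6,0,1],[0,0.1,0.6,0,1]]'; python3 -m jog '[[0,0,0,0,1],[0,0,-2,0,1],[0,0,-5,0,1],[0,0,-9,0,1],[0,0,-13,0,1]]'; python3 - <<'E'
from h import *
from cell import camera
go(rig(.139,0,.28))
for n in("scene","top"):
    c=camera(n);cv2.imwrite(f"pics/{n}2.png",c["image"])
    a=c["image"][130:340,170:430];cv2.imwrite(f"pics/{n}2c.png",cv2.resize(a,None,fx=2.8,fy=2.8,interpolation=cv2.INTER_CUBIC))
E
```

```text
time: 2.58
tool_pos: [0.4834, -0.1941, 0.0664]
tool_rot: [0.0, 0.991, -0.136, 0.0]
force: [-1.6, -1.9, 3.1]
grip_width: 0.0004
time: 3.0
tool_pos: [0.483, -0.1933, 0.1974]
tool_rot: [-0.001, 0.991, -0.136, -0.001]
force: [0.8, -0.9, 0.2]
grip_width: 0.0002
t 3.0 pos [ 0.483  -0.1933  0.1974] rig -0.1841 -0.0004 yaw -15.6 F [ 0.8 -0.9  0.2] tilt [-0.001  0.001 -1.   ]
cm [ 3.000e-02 -3.232e+01 -8.230e+00] turn 0.2 target [0.5702 0.1178 0.28  ]
```

View pics/scene2c.png

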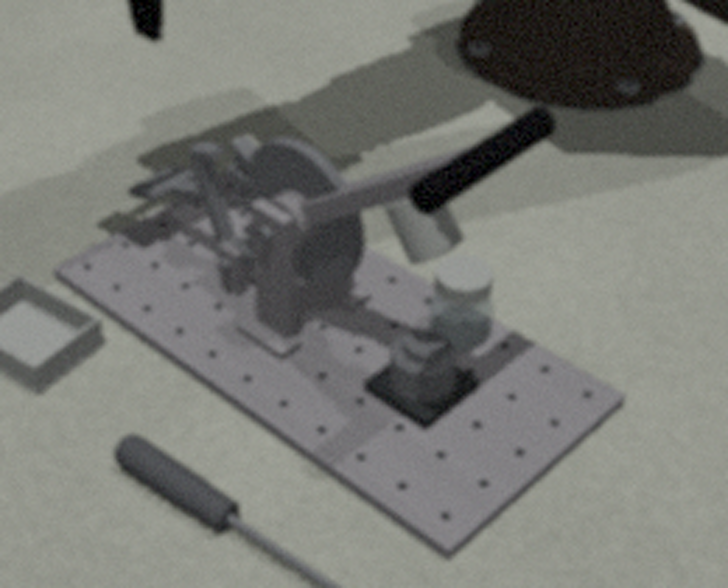

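```bash
python3 - <<'E'
import cv2,numpy as np
a=[cv2.resize(cv2.imread(f"pics/scene{i}.png")[165:225,195:300],None,fx=7,fy=5*1.0,interpolation=cv2.INTER_CUBIC) for i in(0,2)]
a=np.vstack(a);a=np.clip(a*1.6,0,255).astype('uint8');cv2.imwrite("pics/cmp.png",a);print(a.shape)
E
```

```text
(600, 735, 3)
```

View pics/cmp.png

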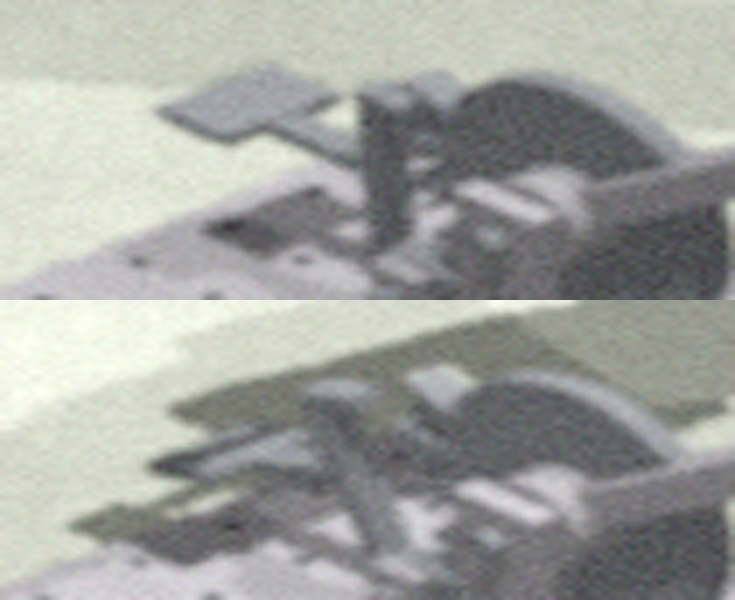

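View pics/top2c.png

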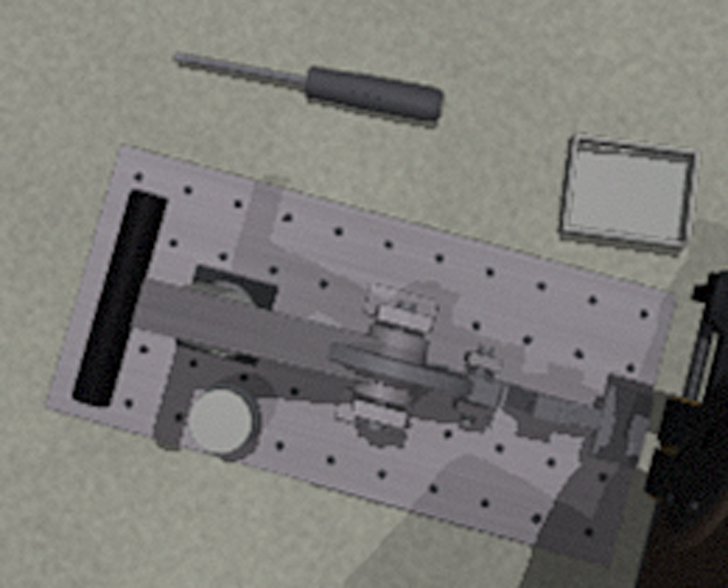

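The pawl has swung clear: there is now a gap between hook and wheel at comparison crop (400,400), and the tab sits lower at (240,455). The press arm is unchanged. Next I'll raise the tool and go over to the crossbar.

```bash
python3 -m jog '[[0,0,-4,0,1],[0,-1,-8.2,0,1],[0,-5,-8.4,0,1],[0,-9,-8.4,0,1],[0,-13,-8.4,0,1]]'; python3 -m jog '[[0,-4,0,0,1],[0,-8,0,0,1],[0,-12,0,0,1],[0,-16,0,0,1],[0,-19,0,0,1]]';python3 -c "
from h import *
go(rig(.139,0,.26))"
```

```text
time: 3.52
tool_pos: [0.5198, -0.0674, 0.2862]
tool_rot: [0.001, 0.991, -0.136, 0.005]
force: [0.5, 0.5, -0.4]
grip_width: 0.0008
time: 3.93
tool_pos: [0.571, 0.1189, 0.2854]
tool_rot: [0.001, 0.991, -0.135, 0.005]
force: [1.0, -0.2, -0.2]
grip_width: 0.0005
t 3.93 pos [0.571  0.1189 0.2854] rig 0.1403 -0.0005 yaw -15.6 F [ 1.  -0.2 -0.2] tilt [ 0.009 -0.003 -1.   ]
cm [-0.07  0.13  2.54] turn 0.2 target [0.5702 0.1178 0.26  ]
```

```bash
python3 -m jog '[[0,0,2.5,0,1],[0,0,3.7,0,1],[0,-0.4,4.7,0,1],[0,-0.9,5.6,0,1],[0,-1.4,6.5,0,1]]'; python3 - <<'E'
from h import *
from cell import camera
go(rig(.164,0,.201))
for n in("scene",):
    c=camera(n);cv2.imwrite(f"pics/{n}3.png",c["image"])
    a=c["image"][130:340,170:430];cv2.imwrite(f"pics/{n}3c.png",cv2.resize(a,None,fx=2.8,fy=2.8,interpolation=cv2.INTER_CUBIC))
E
```

```text
time: 4.35
tool_pos: [0.5756, 0.1339, 0.2208]
tool_rot: [-0.001, 0.991, -0.136, 0.005]
force: [0.1, 7.6, 9.3]
grip_width: 0.0002
t 4.35 pos [0.5756 0.1339 0.2208] rig 0.156 -0.0009 yaw -15.6 F [0.1 7.6 9.3] tilt [ 0.011 -0.    -1.   ]
cm [-0.1  -0.79  1.98] turn 0.2 target [0.577  0.1419 0.201 ]
```

View pics/scene3c.png

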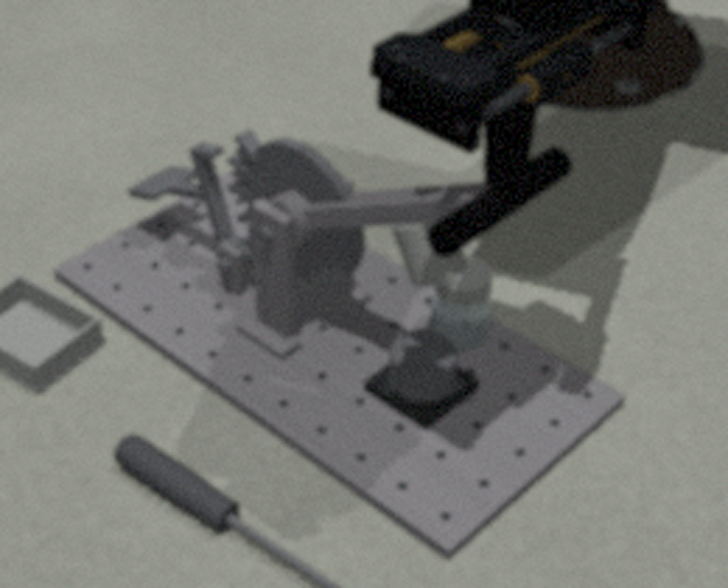

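The crossbar, now at (500,200), has come down under the fingertips, and the pawl stays clear of the teeth at (215,180). The arm is past its tooth, so I'll keep following the arc.

```bash
python3 -m jog '[[0,-0.4,0.9,0,1],[0,-0.8,1.9,0,1],[0,-1.2,2.8,0,1],[0,-1.5,3.8,0,1],[0,-1.7,4.6,0,1]]'; python3 -m jog '[[0,-0.1,0.8,0,1],[0,-0.3,1.7,0,1],[0,-0.4,2.5,0,1],[0,-0.5,3.3,0,1],[0,-0.5,4,0,1]]'; python3 -c "
from h import *
go(rig(.180,0,.123))"
```

```text
time: 4.82
tool_pos: [0.581, 0.1521, 0.173]
tool_rot: [-0.001, 0.991, -0.135, 0.006]
force: [1.6, 5.1, 6.1]
grip_width: 0.0003
time: 5.23
tool_pos: [0.583, 0.1574, 0.1326]
tool_rot: [-0.002, 0.991, -0.135, 0.006]
force: [0.6, 3.4, 4.4]
grip_width: 0.0003
t 5.23 pos [0.583  0.1574 0.1326] rig 0.1806 -0.0016 yaw -15.6 F [0.6 3.4 4.4] tilt [ 0.012  0.002 -1.   ]
cm [-0.17  0.06  0.95] turn 0.2 target [0.5813 0.1573 0.123 ]
```

```bash
python3 -m jog '[[0,0,0.4,0,1],[0,0,0.7,0,1],[0,0,0.9,0,1],[0,0,1,0,1]]'; python3 -m jog '[[0,0,0.1,0,1],[0,0,0.2,0,1],[0,0,0.3,0,1]]'
```

```text
time: 5.57
tool_pos: [0.5831, 0.1574, 0.1228]
tool_rot: [-0.002, 0.991, -0.135, 0.006]
force: [-3.7, 3.4, 14.6]
grip_width: 0.0002
time: 5.82
tool_pos: [0.5833, 0.1574, 0.1222]
tool_rot: [-0.002, 0.991, -0.136, 0.007]
force: [-10.3, 1.8, 34.9]
grip_width: 0.0005
```

The force rose to 35 N at z = 0.122, so the stop is reached. I'll ease off, retreat upwards and look.

```bash
python3 -m jog '[[0,0,0.1,0,1],[0,0,0.1,0,1],[0,0,0,0,1],[0,0,-0.5,0,1],[0,0,-2,0,1]]'; python3 -m jog '[[0,0,-4,0,1],[0,0,-8,0,1],[0,0,-11,0,1],[0,0,-11,0,1],[0,0,-11,0,1]]'; python3 - <<'E'
from h import *
from cell import camera
go(rig(.180,0,.123))
for n in("scene","top"):
    c=camera(n);pickle.dump(c,open(f"{n}4.pkl","wb"));cv2.imwrite(f"pics/{n}4.png",c["image"])
    a=c["image"][130:340,170:430];cv2.imwrite(f"pics/{n}4c.png",cv2.resize(a,None,fx=2.8,fy=2.8,interpolation=cv2.INTER_CUBIC))
E
```

```text
time: 6.23
tool_pos: [0.5819, 0.1567, 0.1407]
tool_rot: [-0.001, 0.991, -0.136, 0.005]
force: [-1.0, -0.1, 0.6]
grip_width: 0.0002
time: 6.65
tool_pos: [0.5811, 0.1562, 0.2521]
tool_rot: [-0.001, 0.991, -0.136, 0.006]
force: [-1.0, 0.1, -1.2]
grip_width: 0.0004
t 6.65 pos [0.5811 0.1562 0.2521] rig 0.1789 -0.0 yaw -15.6 F [-1.   0.1 -1.2] tilt [ 0.012  0.001 -1.   ]
cm [-0.15 -0.06 12.91] turn 0.1 target [0.5813 0.1573 0.123 ]
```

View pics/scene4c.png

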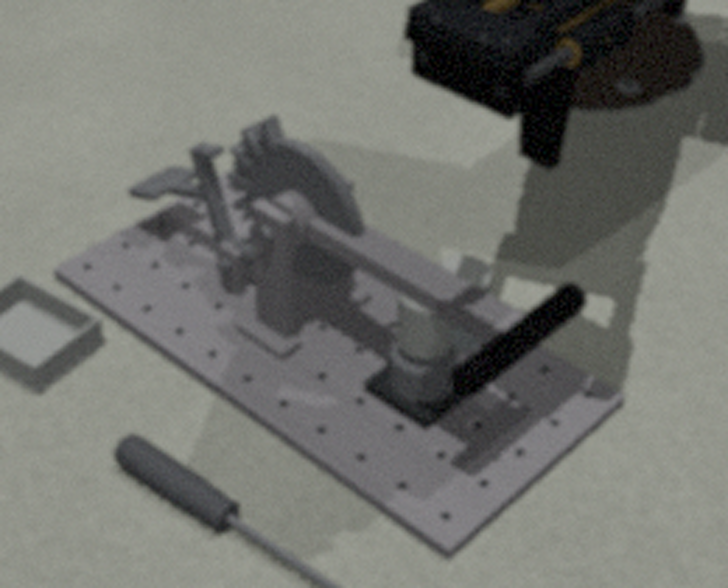

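View pics/top4c.png

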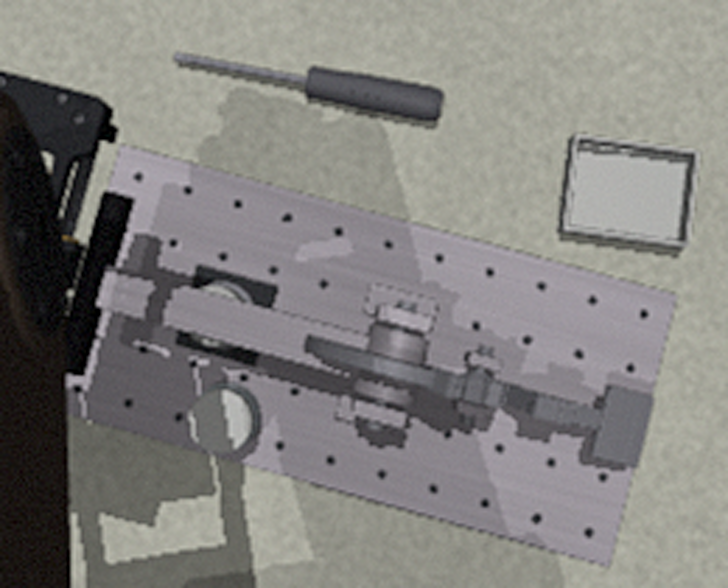

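The pad sits on the load cell at scene crop (425,335), and the hook is clear at (215,180). Jar, tray and screwdriver are at the same pixels as before. As a numeric check, I'll compare the crossbar's pixel position with what a level arm predicts.

```bash
python3 - <<'E'
from h import *
c=pickle.load(open("scene4.pkl","rb"));Ti=np.linalg.inv(c["T"])
def pj(p):
    q=c["mtx"]@(Ti@np.r_[p,1])[:3];q=q[:2]/q[2];return ((q-[170,130]+.5)*2.8-.5).round(1)
for th in(0,.05,.1):
    print(th,*[pj(rig(-.02+.2*np.cos(th),y,.112+.2*np.sin(th))) for y in(-.06,0,.06)])
for a in(0,.14,.25,.3):
    X=-87*np.cos(a)-54*np.sin(a);Z=54*np.cos(a)-87*np.sin(a);print("tab",a,pj(rig((-84+X)/1e3,0,(40+Z)/1e3)))
a=cv2.imread("pics/scene4.png")[180:280,205:395];cv2.imwrite("pics/z4.png",np.clip(cv2.resize(a,None,fx=4,fy=4,interpolation=cv2.INTER_CUBIC)*1.8,0,255).astype('uint8'))
E
```

```text
0 [462.  384.3] [520.5 338.6] [574.8 296.2]
0.05 [462.6 372.4] [521.5 326.8] [576.1 284.6]
0.1 [462.6 360. ] [522.  314.6] [576.8 272.6]
tab 0 [169.6 153.5]
tab 0.14 [165.2 163.2]
tab 0.25 [163. 172.]
tab 0.3 [162.3 176.2]
```

View pics/z4.png

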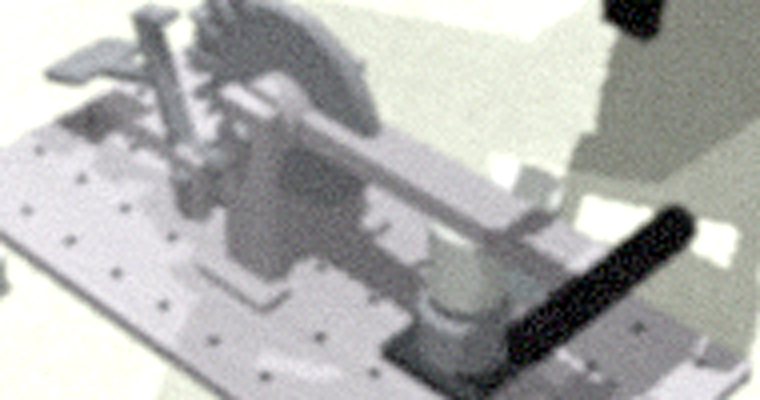

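```bash
python3 -c "
from cell import *
print(finish_job(),sense()['time'])"
```

```text
the job is handed in; nothing more can be done
the job is handed in; nothing more can be done
```

The job is done and handed in at about 6.7 s on the robot's clock. `finish_job()` gives no verdict, so the results below are from my own checks.

**Pawl:** I pressed the tab down with the shut fingertips (tip height 66 mm, about 3 N). The hook moved clear of the teeth, and the pawl stayed released. I estimate its angle at 0.25 rad or more from the tab's position in the last scene picture.

**Press arm:** I then pushed the crossbar down along its arc until it met the stop. The force rose to about 35 N at a tip height of 122 mm, against 123 mm expected for a level arm. The arm was never lifted.

**Last checks:** After I drew straight up, the crossbar ends in the scene picture matched a level arm to about 0.01 rad. The white pad was on the load cell, the hook was clear, and the robot was touching nothing. The screwdriver, jar and tray looked unmoved against the earlier pictures; I compared these by eye and did not measure the distances. No check failed, but the calibrations of the two cameras disagreed by 3 to 8 mm on the plate corners, which I averaged.

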